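Find and seat the rocking burner cap

ROBOT

A 6-joint arm with a two-finger parallel gripper is mounted at the origin on a cart in front of the work surface, level with it; the furniture and walls round the work are solid. World frame = base frame: x ahead of the robot, y to its left, z up, the work surface at z = 0. Lengths are in mm, angles in rad, forces in N, time in s.
With the tool pointing down it reaches from about 400 to 925 mm from the base axis. Payload 12.5 kg.
Tool frame: the origin (TCP) lies on the centre line of the jaws, within the pads' length; the fingertips stand 17 mm ahead of it and the grasp point (between the pads) lies 2 mm behind it; z points along the fingers, y is the line along which they close (so a half turn about z gives the same grasp; the last joint's range is limited). The gripper opens to 95 mm and grips with 3 to 60 N. Pads are 20 mm wide; open, the fingers measure 119 mm over their backs; the gripper's body (75 mm by 180 mm) begins 59 mm behind the grasp point.
Start: joints at [-1.311, 0.491, 1.559, -0, 1.092, -0.106], TCP at [223.584, -583.66, 196.661] pointing down, gripper open.
Joint ranges: [-3.1, 3.1], [-0.84, 2.19], [0.05, 2.79], [-1.13, 4.28], [0.06, 2.93], [-2.69, 2.69]. Speed limits (rad/s): [2.22, 2.22, 2.79, 3.14, 3.14, 3.14].

INTERFACE

Orientations are given as [roll, pitch, yaw] about the fixed x, y, z axes, in that order (R = Rz(yaw) Ry(pitch) Rx(roll)).
In Python, from cell import env gives the robot as it stands.
- The arm moves only by the tool drive_tool, never from a script. Its argument "deltas" is text: rows parted by semicolons, each of 4 numbers parted by spaces: the shift along the world's x, y, z normalised to -1 to 1, where 1 is 100 mm, then the turn about the world's z normalised to -1 to 1, where 1 is 180 degrees. A call has 1 to 10 rows; each row shifts and turns the commanded pose from where the row before left it; what a row does not reach is not made up. A row lasts 1/12 s, in which the tool goes at most 41.7 mm and 7.16 degrees, less where a joint would pass 70% of its speed; a pose out of reach is approached as far as the arm can. A call with a number of a shift or a turn outside -1 to 1 is refused whole. A call with a gripper value outside its range is refused whole. "gripper" is the closure, from 0 (fully open) to 1 (shut), set as the call begins (left out, the last holds). The fingers move at their own pace and stop on an object; the grip force is fixed at half the most. Time passes only in rows, so rows that do not move let the fingers close. It gives the time, the measured TCP pose, the force, the opening and the grip force at its end, in the units of the state.
- env.state(): the state, without advancing time (a new reading comes with each control period).
- env.read_camera(name): name is "scene" or "top" or "wrist"; returns (picture, depth): 384x512x3 uint8, red, green, blue; 384x512 float32, mm along the optical axis (not along the pixel's ray), 0 where there is no reading.
- env.camera_params(name): a dict with "mtx" (3x3 intrinsics, pixels), "camera_from_world" (4x4, takes a point from world to camera coordinates); the wrist camera has in their place "mount" (4x4, takes a point from camera to tool coordinates, whose origin is the TCP and whose axes are the flange's). Camera axes: x right, y down, z forward; pixel columns grow to the right and rows downward; lengths in mm; the calibration is good to about 2 mm. A picture is of the moment at which its call begins: read the wrist's pose just before it. camera_params takes no time and is no camera call.
- env.job_done(): hands the job in; it is judged then, once.
The state is a dict: "t": time; "joints": joint angles; "qvel": joint speeds; "tau": joint torques, N m; "eef_pos": TCP position; "tcp_rot": TCP orientation; "ft_force": force on the tool from outside, world axes, zero at the start; "moment": the same for the moment, N m; "opening": opening from 0.0 (shut) to 1.0 (fully open); "grip_force": force on a finger pad.
Only numpy, scipy, OpenCV 4.12 (cv2) and the standard library are available. Lean on these libraries where they do the work, as an engineer would, in place of code of your own. Each camera call takes 0.05 s, during which the arm holds its last target. There are 200 camera calls.

TASK

After cleaning, one of the three black burner caps on the gas hob is not in its seat and rocks. Press on the edges of the caps with a fingertip until you find the one that rocks, push it sideways with the outside of the fingers until it drops flush into its seat, let go of it, then press on it from above once more to make sure that it sits firm. Do not pick up any cap or push one off its burner, and leave the salt shaker, the blue mug and the garlic where they are.

Things in the scene. Friction and masses are not known exactly. Their poses are not given: they have to be found in the camera images.
- hob: Three-burner table-top gas hob, fixed: steel plate 290 x 350 mm, 65 mm high, knobs on the front. Origin at counter height under the middle between the burners; x to the back, y to the left. The burners stand at its (x, y) = (-55, 90), (-55, -90) and (90, 0) mm; which is which changes. The pan support has been taken off.
- burner_a: Burner head, fixed on the hob: aluminium ring 78 mm across with a bore 48 mm wide, rim 22 mm above its origin, which lies on the burner's axis at the height of the hob plate (z = 65 mm). Its turn about z means nothing. A 14 mm high white ignition pin stands beside it, 50 mm from the axis.
- burner_b: Burner head, fixed on the hob: aluminium ring 78 mm across with a bore 48 mm wide, rim 22 mm above its origin, which lies on the burner's axis at the height of the hob plate (z = 65 mm). Its turn about z means nothing. A 14 mm high white ignition pin stands beside it, 50 mm from the axis.
- burner_c: Burner head, fixed on the hob: aluminium ring 78 mm across with a bore 48 mm wide, rim 22 mm above its origin, which lies on the burner's axis at the height of the hob plate (z = 65 mm). Its turn about z means nothing. A 14 mm high white ignition pin stands beside it, 50 mm from the axis.
- cap_a: Burner cap on burner_a: black domed disc, 84 mm across, 8.5 mm thick, 0.36 kg, loose. Origin: centre of the disc's flat underside; z up. A boss 44 mm wide, 4.5 mm deep beneath it fits the bore. Seated: level, origin 22 mm above the burner's. Unseated: 4.5 to 6 mm off the axis, the boss caught on the rim on that side, which stands 8 mm high (lean 0.09 rad); pressed there it sinks 3 mm, to level, under 1 to 2 N; elsewhere it feels firm.
- cap_b: Burner cap on burner_b: black domed disc, 84 mm across, 8.5 mm thick, 0.36 kg, loose. Origin: centre of the disc's flat underside; z up. A boss 44 mm wide, 4.5 mm deep beneath it fits the bore. Seated: level, origin 22 mm above the burner's. Unseated: 4.5 to 6 mm off the axis, the boss caught on the rim on that side, which stands 8 mm high (lean 0.09 rad); pressed there it sinks 3 mm, to level, under 1 to 2 N; elsewhere it feels firm.
- cap_c: Burner cap on burner_c: black domed disc, 84 mm across, 8.5 mm thick, 0.36 kg, loose. Origin: centre of the disc's flat underside; z up. A boss 44 mm wide, 4.5 mm deep beneath it fits the bore. Seated: level, origin 22 mm above the burner's. Unseated: 4.5 to 6 mm off the axis, the boss caught on the rim on that side, which stands 8 mm high (lean 0.09 rad); pressed there it sinks 3 mm, to level, under 1 to 2 N; elsewhere it feels firm.
- salt_shaker: Salt shaker, 44 mm across and 90 mm tall, standing on the back left corner of the hob plate; origin under its foot. Leave it.
- blue_mug: Blue mug, 89 mm across (126 mm over the handle), 121 mm tall, on the counter to the left of the hob; origin under its foot. Leave it.
- garlic: Garlic bulb, 53 mm, on the counter to the right of the hob's front corner; origin under it. Leave it.
Mind the look-alikes: they are no part of the job. What is shaped like the cap_c but white is not meant.

How it is judged:
By the outcome, as a careful person would: the job done as asked, in the order asked, and still so for the second after the job is handed in, with the robot touching nothing.
It also fails if it takes over 64 s, if anything falls off the work surface, if the arm or the gripper's body presses on something with over 40 N, if the wrist force passes 120 N, or if a joint passes its speed limit or range.

## Working session

There is one attempt and no reset: what is moved stays moved. The work goes in short steps, Python scripts to look and compute and a tool call to move; the robot and the scene stay as the last step left them, time stands still between calls to the robot, and variables do not carry over. Pictures are saved under pics/ and viewed, at most 10 in all, crops included, and the job is handed in when it is done.

Besides the shell and the picture viewer there is one more tool, called after "Emit:" as name(argument=value, ...), one argument or row to a line, values as JSON. drive_tool: Moves the arm, as the interface text tells. Its arguments: {"type":"object","properties":{"deltas":{"type":"string"},"gripper":{"type":"number"}},"required":["deltas"]}

```bash
mkdir -p pics; cat > h.py <<'E'
import numpy as np,cv2
from cell import env
def shot(n,f,crop=None,s=1):
    p,d=env.read_camera(n); np.savez(f'pics/{f}.npz',p=p,d=d)
    i=cv2.cvtColor(p,cv2.COLOR_RGB2BGR)
    if crop: a,b,c,e=crop; i=i[b:e,a:c]
    cv2.imwrite(f'pics/{f}.png',cv2.resize(i,None,fx=s,fy=s,interpolation=cv2.INTER_CUBIC)); return p,d
def world(n,d):
    c=env.camera_params(n); K=c['mtx']; T=np.linalg.inv(c['camera_from_world'])
    v,u=np.mgrid[:384,:512]; P=np.stack([(u-K[0,2])/K[0,0]*d,(v-K[1,2])/K[1,1]*d,d],-1)
    return P@T[:3,:3].T+T[:3,3]
E
python3 - <<'E'
from h import *
shot('top','top',None,1.5); print(env.state())
c=env.camera_params('top'); print(c)
E
```

```text
{'t': 0.05, 'joints': array([-1.31060504e+00,  4.91526790e-01,  1.55944881e+00,  2.70402465e-05,
        1.09170185e+00, -1.05617426e-01]), 'qvel': array([-1.28391952e-04, -3.07479232e-04, -6.48585501e-04,  1.06396407e-04,
        6.86910305e-04, -5.58033652e-05]), 'tau': array([ 3.10699666e-03, -6.14230728e+01, -2.58918053e+01,  6.94982708e-02,
        4.69963986e-02, -5.19466334e-05]), 'eef_pos': array([ 223.51480254, -583.38396973,  196.08233998]), 'tcp_rot': array([-3.14051643e+00, -1.38209711e-04,  3.65796162e-01]), 'ft_force': array([-0.29548138, -0.4245671 , -0.35664291]), 'moment': array([-0.02977922,  0.00183221, -0.01053789]), 'grip_force': 0.0, 'opening': 0.9979572713252788}
{'mtx': array([[383.99337857,   0.        , 253.02108867],
       [  0.        , 383.99337857, 185.86864595],
       [  0.        ,   0.        ,   1.        ]]), 'camera_from_world': array([[-1.11367495e-02, -9.99908233e-01,  7.71353211e-03,
         2.95465401e+02],
       [-9.80987280e-01,  9.43066259e-03, -1.93842767e-01,
         6.06071891e+02],
       [ 1.93752235e-01, -9.72565522e-03, -9.81002285e-01,
         1.17827777e+03],
       [ 0.00000000e+00,  0.00000000e+00,  0.00000000e+00,
         1.00000000e+00]])}
```

View pics/top.png

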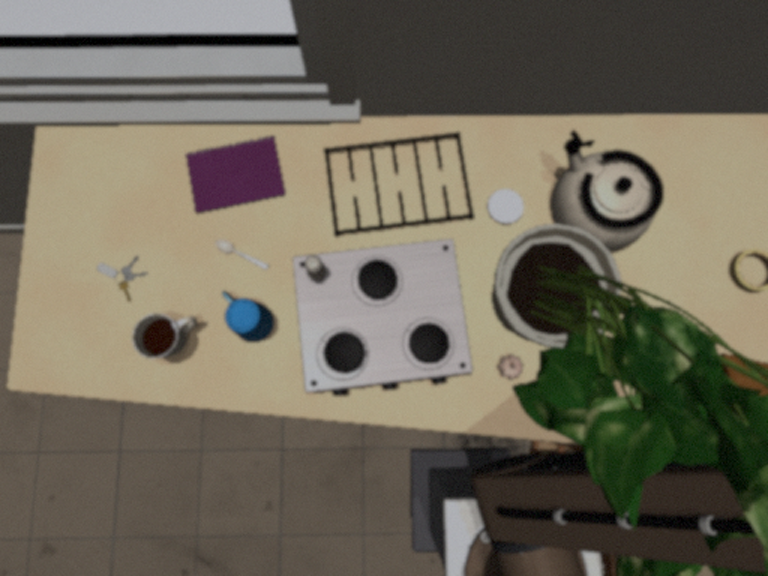

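The top view shows the three black caps at about (377,279), (345,352) and (430,343) in the enlarged picture. The white disc at (506,206) is the look-alike. Next I'll measure positions and lean.

```bash
python3 - <<'E'
from h import *
z=np.load('pics/top.npz');p,d=z['p'],z['d'];W=world('top',d)
m=(abs(W[...,2]-65)<6)&(W[...,0]>300)&(d>0)
n,l,s,c=cv2.connectedComponentsWithStats(m.astype(np.uint8))
k=1+np.argmax(s[1:,4]);
m=cv2.morphologyEx((l==k).astype(np.uint8),cv2.MORPH_CLOSE,np.ones((25,25)))
r=cv2.minAreaRect(W[m>0][:,:2].astype(np.float32));print('hob',r, np.median(W[l==k][:,2]))
g=p.max(2)
for u,v in [(251,187),(230,235),(286,229)]:
    mm=np.zeros(g.shape,bool);mm[v-18:v+19,u-18:u+19]=True
    b=(g<60)&mm; vv,uu=np.nonzero(b); Q=W[b]; 
    A=np.c_[Q[:,:2]-Q[:,:2].mean(0),np.ones(len(Q))]; f=np.linalg.lstsq(A,Q[:,2],rcond=None)[0]
    print('cap',Q.mean(0).round(1),len(Q),f.round(3),np.ptp(Q,0).round())
for n,(u,v) in dict(mug=(165,213),salt=(209,178),garlic=(340,244),pot=(370,190)).items(): print(n,W[v,u].round())
shot('scene','scene',None,1.5)
E
```

```text
hob ((526.7101440429688, 285.48333740234375), (309.105712890625, 350.0307312011719), 6.194974422454834) 65.42153024340303
cap [601.4 294.6  97.5] 477 [-1.1310e+00  7.0000e-02  9.7529e+01] [ 271.   72. 1204.]
cap [451.2 363.4  98.4] 518 [ 3.8000e-02 -7.7000e-02  9.8447e+01] [76. 76. 16.]
cap [468.  191.2  97.7] 490 [-0.598  0.655 97.663] [ 137.  148. 1182.]
mug [516. 555. 122.]
salt [616. 421. 151.]
garlic [422.  16.  44.]
pot [572. -52. 169.]
```

View pics/scene.png

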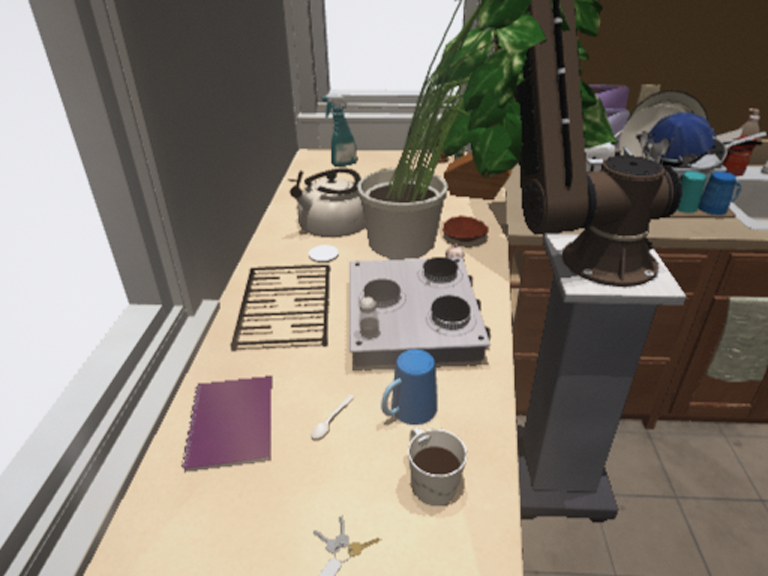

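```bash
python3 - <<'E'
from h import *
from scipy.optimize import least_squares
z=np.load('pics/top.npz');p,d=z['p'],z['d'];W=world('top',d)
g=p.max(2);C=[]
for u,v in [(251,187),(230,235),(286,229)]:
    mm=np.zeros(g.shape,bool);mm[v-18:v+19,u-18:u+19]=True
    b=mm&(abs(W[...,2]-95)<14)&(g<75)&(d>0)
    b=cv2.morphologyEx(b.astype(np.uint8),cv2.MORPH_OPEN,np.ones((3,3)))>0
    Q=W[b];(x,y),r=cv2.minEnclosingCircle(Q[:,:2].astype(np.float32))
    c=Q[:,:2].mean(0);A=np.c_[Q[:,:2]-c,np.ones(len(Q))]; w=np.hypot(*A[:,:2].T)<36
    f=np.linalg.lstsq(A[w],Q[w,2],rcond=None)[0]
    print(c.round(1),(round(x,1),round(y,1),round(r,1)),len(Q),f.round(3)); C.append(c)
C=np.array(C);B=np.array([[90,0],[-55,90],[-55,-90]])
for skip in (None,0,1,2):
    k=[i for i in range(3) if i!=skip]
    def pose(q):
        cs,s=np.cos(q[2]),np.sin(q[2]);return B@np.array([[cs,s],[-s,cs]])+q[:2]
    r=least_squares(lambda q:(pose(q)-C)[k].ravel(),[530,285,.1],x_scale=[1,1,.01])
    print(skip,r.x.round(3),(C-pose(r.x)).round(1).tolist(),pose(r.x).round(1).tolist())
E
```

```text
[602.2 294.5] (603.4, 294.7, 40.6) 494 [ 3.0000e-03 -0.0000e+00  9.5354e+01]
[451.1 363.3] (450.9, 363.7, 39.7) 536 [ 3.7000e-02 -7.7000e-02  9.8568e+01]
[468.7 190.9] (469.0, 190.8, 39.2) 513 [ 2.0000e-03 -0.0000e+00  9.5307e+01]
None [5.13978e+02 2.83651e+02 1.11000e-01] [[-1.2, 0.9], [1.8, -3.7], [-0.6, 2.8]] [[603.4, 293.6], [449.3, 367.0], [469.3, 188.1]]
0 [5.14626e+02 2.82678e+02 1.01000e-01] [[-1.9, 2.7], [0.3, -3.3], [-0.3, 3.3]] [[604.2, 291.8], [450.8, 366.6], [469.0, 187.6]]
1 [5.13369e+02 2.85643e+02 1.04000e-01] [[-0.6, -0.5], [1.8, -6.1], [0.6, 0.5]] [[602.9, 295.0], [449.3, 369.4], [468.0, 190.4]]
2 [5.15086e+02 2.82049e+02 1.28000e-01] [[-2.1, 1.0], [2.1, -1.0], [-3.4, 5.1]] [[604.3, 293.6], [449.0, 364.3], [472.1, 185.8]]
```

Cap at (451,363) leans 0.086 rad with the high side toward (+0.37,−0.93), and it sits about 6 mm off its axis (449,369) in the same direction. The other two are level. Before the long traverse I'll check the plant for clearance.

```bash
python3 - <<'E'
from h import *
for n in('top','scene'):
    z=np.load(f'pics/{n}.npz');p,d=z['p'].astype(int),z['d'];W=world(n,d)
    g=(p[...,1]>p[...,0]+8)&(p[...,1]>p[...,2]+8)&(d>0)&(W[...,2]>60)&(W[...,1]<200)&(W[...,1]>-600)
    Q=W[g]; 
    for y in range(-600,200,50):
        q=Q[(Q[:,1]>=y)&(Q[:,1]<y+50)]
        if len(q)>5: print(n,y,len(q),'x',np.percentile(q[:,0],[1,10,50,99]).round(),'z',np.percentile(q[:,2],[1,50,99]).round(),'zmin x<500',q[q[:,0]<500][:,2].min().round() if (q[:,0]<500).any() else '')
E
```

```text
top -250 17 x [385. 389. 395. 445.] z [427. 442. 512.] zmin x<500 427.0
top -200 145 x [144. 148. 391. 446.] z [450. 531. 565.] zmin x<500 426.0
top -150 352 x [120. 125. 144. 594.] z [161. 458. 634.] zmin x<500 160.0
top -100 1072 x [ 91. 107. 281. 563.] z [180. 405. 666.] zmin x<500 165.0
top -50 4315 x [245. 278. 363. 555.] z [255. 658. 755.] zmin x<500 226.0
top 0 4927 x [288. 318. 370. 470.] z [308. 658. 873.] zmin x<500 291.0
top 50 3091 x [312. 323. 348. 416.] z [297. 804. 919.] zmin x<500 210.0
top 100 1873 x [279. 289. 314. 378.] z [783. 809. 904.] zmin x<500 779.0
scene -600 6 x [275. 277. 282. 293.] z [446. 454. 491.] zmin x<500 446.0
scene -250 12 x [293. 293. 296. 337.] z [305. 314. 523.] zmin x<500 305.0
scene -200 310 x [103. 110. 135. 466.] z [355. 587. 623.] zmin x<500 352.0
scene -150 332 x [ 37. 114. 283. 551.] z [250. 458. 628.] zmin x<500 242.0
scene -100 1655 x [ 35.  75. 298. 531.] z [208. 381. 610.] zmin x<500 213.0
scene -50 2632 x [274. 317. 402. 546.] z [232. 415. 637.] zmin x<500 219.0
scene 0 1631 x [273. 302. 354. 499.] z [296. 512. 626.] zmin x<500 285.0
scene 50 603 x [294. 324. 357. 425.] z [284. 467. 565.] zmin x<500 276.0
```

```bash
python3 - <<'E'
from h import *
L=[]
for n in('top','scene'):
    z=np.load(f'pics/{n}.npz');p,d=z['p'].astype(int),z['d'];W=world(n,d)
    g=((p[...,1]>p[...,0]+8)&(p[...,1]>p[...,2]+8)&(d>0)).astype(np.uint8)
    g=cv2.erode(g,np.ones((3,3)))>0
    L.append(W[g])
Q=np.vstack(L);a=np.degrees(np.arctan2(Q[:,1],Q[:,0]));r=np.hypot(Q[:,0],Q[:,1])
zb=[100,200,300,400,500,600,700,900]
print('az  ',zb)
for A in range(-80,50,10):
    o=[]
    for i in range(7):
        s=(a>=A)&(a<A+10)&(Q[:,2]>=zb[i])&(Q[:,2]<zb[i+1])&(r<900)
        o.append(f'{r[s].min():.0f}-{r[s].max():.0f}/{s.sum()}' if s.sum()>3 else '-')
    print(A,o)
E
```

```text
az   [100, 200, 300, 400, 500, 600, 700, 900]
-80 ['-', '-', '-', '-', '-', '-', '-']
-70 ['-', '-', '85-116/41', '-', '-', '-', '-']
-60 ['-', '-', '92-127/84', '-', '184-216/85', '196-215/31', '-']
-50 ['-', '-', '99-153/210', '138-206/92', '188-222/134', '176-230/61', '-']
-40 ['-', '-', '118-377/144', '126-464/259', '-', '176-183/5', '-']
-30 ['-', '302-322/12', '-', '440-500/4', '211-438/30', '207-241/21', '-']
-20 ['498-537/4', '281-540/163', '282-536/137', '294-508/45', '290-476/127', '224-310/9', '-']
-10 ['510-518/5', '279-530/64', '268-546/1271', '316-519/903', '211-488/781', '294-450/2630', '238-398/553']
0 ['-', '368-389/52', '309-506/602', '340-491/1352', '269-480/1867', '287-459/1467', '292-421/1432']
10 ['-', '-', '349-369/7', '327-404/500', '275-365/106', '-', '318-402/2264']
20 ['-', '-', '-', '-', '-', '-', '299-358/874']
30 ['-', '-', '-', '-', '-', '-', '-']
40 ['-', '-', '-', '-', '-', '-', '-']
```

```bash
python3 - <<'E'
from h import *
z=np.load('pics/top.npz')['p'][180:384,280:512]
s=np.load('pics/scene.npz')['p'][0:200,250:482]
i=np.hstack([cv2.resize(z,(400,352)),cv2.resize(s,(400,352))])
cv2.imwrite('pics/plant.png',i[...,::-1])
E
```

```text
(no output)
```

View pics/plant.png

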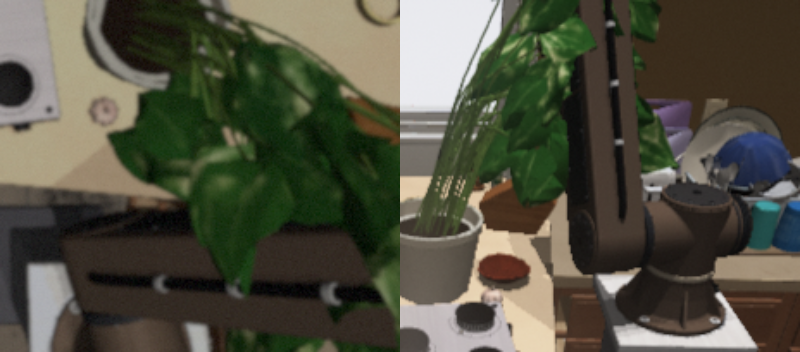

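The leaves already overlap the arm at its start pose, and the way past them can't be avoided. I'll go at small radius in moderate steps and watch the force and torque.

Emit:
drive_tool(
  deltas="0.08 0.25 0.06 0;0.08 0.25 0.06 0;0.08 0.25 0.06 0;0.08 0.25 0.06 0;0.08 0.25 0.06 0;0.08 0.25 0.06 0;0.08 0.25 0.06 0;0.08 0.25 0.06 0;0.08 0.25 0.06 0;0.08 0.25 0.06 0",
  gripper=1,
)

```text
t: 0.93
eef_pos: [303.7, -332.3, 256.7]
tcp_rot: [-3.141, 0.0, 0.366]
ft_force: [0.6, -0.2, 0.7]
opening: 0.355
grip_force: 0.0
```

Emit:
drive_tool(
  deltas="0.15 0.2 0 0;0.15 0.2 0 0;0.15 0.2 0 0;0.15 0.2 0 0;0.15 0.2 0 0;0.15 0.2 0 0;0.15 0.2 0 0;0.05 0.2 0 0",
)

```text
t: 1.6
eef_pos: [414.9, -172.6, 256.5]
tcp_rot: [3.142, -0.0, 0.366]
ft_force: [0.5, -0.7, -0.4]
opening: 0.001
grip_force: 0.0
```

Tracking is clean so far, with no contact force.

Emit:
drive_tool(
  deltas="0.02 0.2 0 0;0.02 0.2 0 0;0.02 0.2 0 0;0.02 0.2 0 0;0.02 0.2 0 0;0.02 0.2 0 0",
)

```text
t: 2.1
eef_pos: [425.4, -52.6, 256.5]
tcp_rot: [-3.141, 0.0, 0.366]
ft_force: [-0.1, -0.1, -0.0]
opening: 0.002
grip_force: 0.0
```

Emit:
drive_tool(
  deltas="0 0.3 0 0;0 0.3 0 0;0 0.3 0 0;0 0.3 0 0;0 0.3 0 0;0.05 0.3 0 0;0.05 0.3 0 0;0.05 0.3 0 0;0.05 0.3 0 0;0.05 0.3 0 0",
)

```text
t: 2.93
eef_pos: [450.4, 247.9, 256.5]
tcp_rot: [3.141, 0.0, 0.366]
ft_force: [0.7, -0.2, 0.4]
opening: 0.003
grip_force: 0.0
```

Emit:
drive_tool(
  deltas="0.03 0.21 0 0;0.03 0.21 0 0;0.03 0.21 0 0;0.03 0.21 0 0;0 0 -0.3 0;0 0 -0.3 0;0 0 -0.3 0;0 0 -0.3 0;0 0 -0.12 0;0 0 0 0",
)

```text
t: 3.77
eef_pos: [461.2, 329.5, 121.5]
tcp_rot: [3.141, 0.006, 0.366]
ft_force: [-0.5, 0.1, 0.2]
opening: 0.005
grip_force: 0.0
```

```bash
python3 - <<'E'
from h import *
print(env.state()['eef_pos']); shot('wrist','w1',None,1.5)
E
```

```text
[461.16963279 329.54491613 121.53298283]
```

View pics/w1.png

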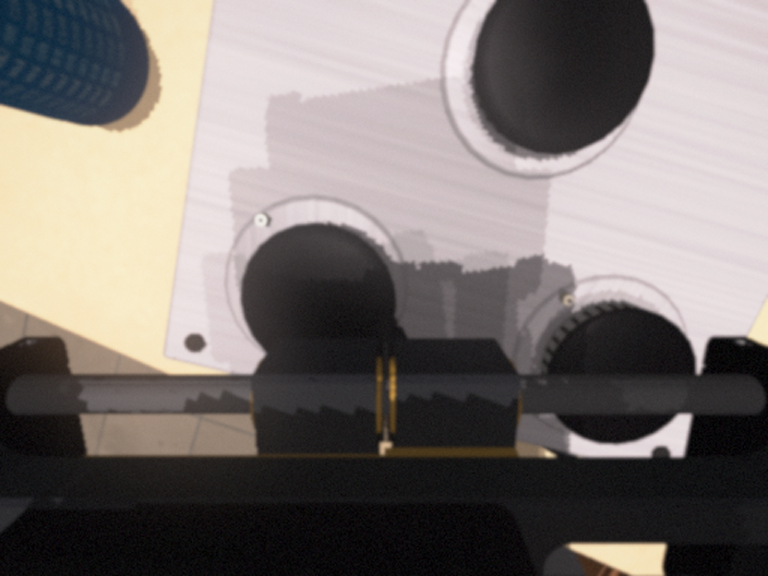

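The wrist view shows the leaning cap at (320,300), with the closed fingertips above its right (−y) edge near (385,345). The tips are about 4 mm above the surface, so I'll press gently.

Emit:
drive_tool(
  deltas="0 0 -0.02 0;0 0 0 0;0 0 0 0",
)

```text
t: 4.07
eef_pos: [463.0, 330.6, 123.8]
tcp_rot: [-3.141, -0.002, 0.366]
ft_force: [0.2, -0.5, 0.1]
opening: 0.003
grip_force: 0.0
```

Emit:
drive_tool(
  deltas="0 0 -0.01 0;0 0 0 0;0 0 0 0",
)

```text
t: 4.32
eef_pos: [462.7, 330.4, 122.0]
tcp_rot: [3.142, -0.001, 0.366]
ft_force: [0.8, -0.4, 0.1]
opening: 0.007
grip_force: 0.0
```

Emit:
drive_tool(
  deltas="0 0 -0.01 0;0 0 0 0;0 0 0 0",
)

```text
t: 4.57
eef_pos: [462.6, 330.3, 120.6]
tcp_rot: [3.141, 0.0, 0.366]
ft_force: [-0.2, -0.5, 0.2]
opening: 0.008
grip_force: 0.0
```

Emit:
drive_tool(
  deltas="0 0 -0.01 0;0 0 0 0;0 0 0 0",
)

```text
t: 4.82
eef_pos: [462.6, 330.4, 119.6]
tcp_rot: [3.141, 0.0, 0.366]
ft_force: [-0.2, -0.3, 0.6]
opening: 0.004
grip_force: 0.0
```

Emit:
drive_tool(
  deltas="0 0 -0.01 0;0 0 0 0;0 0 0 0",
)

```text
t: 5.07
eef_pos: [462.6, 330.3, 118.6]
tcp_rot: [3.141, 0.0, 0.366]
ft_force: [-0.1, 1.6, 0.4]
opening: 0.007
grip_force: 0.0
```

Emit:
drive_tool(
  deltas="0 0 -0.01 0;0 0 0 0;0 0 0 0",
)

```text
t: 5.32
eef_pos: [462.5, 330.3, 117.6]
tcp_rot: [3.142, 0.0, 0.366]
ft_force: [-0.1, 0.2, -0.5]
opening: 0.003
grip_force: 0.0
```

Emit:
drive_tool(
  deltas="0 0 -0.01 0;0 0 0 0;0 0 0 0",
)

```text
t: 5.57
eef_pos: [462.5, 330.3, 116.6]
tcp_rot: [3.142, 0.0, 0.366]
ft_force: [0.0, 0.4, 0.5]
opening: 0.005
grip_force: 0.0
```

Emit:
drive_tool(
  deltas="0 0 -0.01 0;0 0 0 0;0 0 0 0",
)

```text
t: 5.82
eef_pos: [462.6, 330.3, 115.6]
tcp_rot: [3.141, 0.0, 0.366]
ft_force: [-0.3, -0.3, -0.4]
opening: 0.003
grip_force: 0.0
```

Emit:
drive_tool(
  deltas="0 0 -0.01 0;0 0 0 0;0 0 0 0",
)

```text
t: 6.07
eef_pos: [462.6, 330.3, 114.6]
tcp_rot: [3.142, 0.0, 0.366]
ft_force: [0.8, -0.3, -0.4]
opening: 0.004
grip_force: 0.0
```

Emit:
drive_tool(
  deltas="0 0 -0.01 0;0 0 0 0;0 0 0 0",
)

```text
t: 6.32
eef_pos: [462.6, 330.3, 113.6]
tcp_rot: [3.141, 0.0, 0.366]
ft_force: [-0.6, -0.1, -0.2]
opening: 0.001
grip_force: 0.0
```

Emit:
drive_tool(
  deltas="0 0 -0.01 0;0 0 0 0;0 0 0 0",
)

```text
t: 6.57
eef_pos: [462.5, 330.3, 112.6]
tcp_rot: [3.141, 0.0, 0.366]
ft_force: [-0.1, -0.8, -0.1]
opening: 0.003
grip_force: 0.0
```

No force yet with the tip at 95.6. I'll check the cap in wrist depth.

```bash
cat >> h.py <<'E'
def wristW(d,st):
    from scipy.spatial.transform import Rotation as R
    c=env.camera_params('wrist');K=c['mtx'];M=c['mount']
    v,u=np.mgrid[:384,:512]; P=np.stack([(u-K[0,2])/K[0,0]*d,(v-K[1,2])/K[1,1]*d,d],-1)
    P=P@M[:3,:3].T+M[:3,3]
    return P@R.from_euler('xyz',st['tcp_rot']).as_matrix().T+st['eef_pos']
E
python3 - <<'E'
from h import *
st=env.state();p,d=shot('wrist','w2',(100,110,350,297),3);W=wristW(d,st)
g=p.max(2)
for n,(x,y) in dict(B=(451,363),A=(602,295),C=(469,191)).items():
    b=(np.hypot(W[...,0]-x,W[...,1]-y)<48)&(abs(W[...,2]-96)<14)&(g<75)&(d>0)
    Q=W[b]; c=Q[:,:2].mean(0);A=np.c_[Q[:,:2]-[x,y],np.ones(len(Q))]
    f=np.linalg.lstsq(A,Q[:,2],rcond=None)[0];print(n,len(Q),c.round(1),f.round(3),np.percentile(Q,[1,99],axis=0).round(1).tolist())
m=(W[...,2]>58)&(W[...,2]<72)&(g>120);print('plate',np.median(W[m][:,2]),m.sum())
E
```

```text
B 6197 [463.7 368.6] [ 1.1000e-02 -8.1000e-02  9.8496e+01] [[424.9, 330.2, 94.0], [492.6, 401.3, 101.7]]
A 10715 [599.1 294.7] [ 1.600e-02 -2.000e-03  9.487e+01] [[565.5, 257.9, 91.3], [632.7, 333.6, 96.7]]
C 4792 [474.7 195.9] [-6.0000e-03 -3.6000e-02  9.4466e+01] [[432.7, 156.2, 83.2], [509.5, 231.0, 96.3]]
plate 65.04269693714916 65506
```

View pics/w2.png

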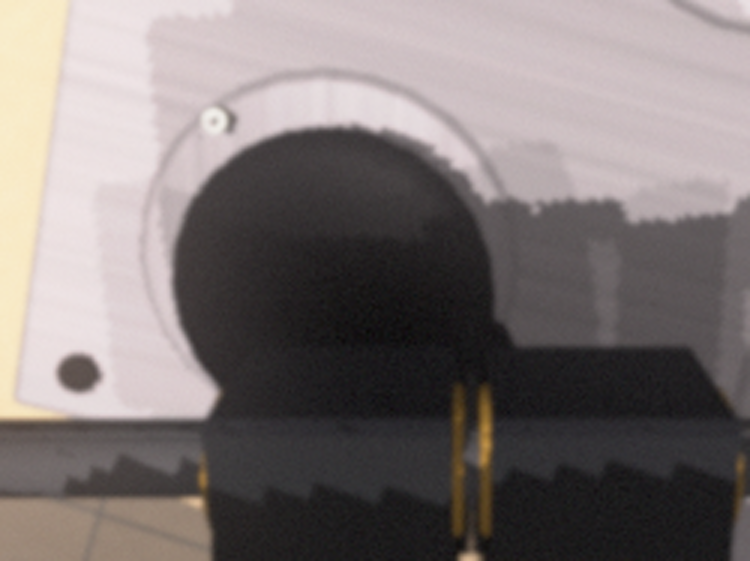

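```bash
python3 - <<'E'
from h import *
d=np.load('pics/w2.npz')['d'];W=wristW(d,env.state())
for u in (180,200,220,240,258,270,290,310,325):
    print(u,[(v,*W[v,u].round(0).astype(int)) for v in (222,226,230,236,243,248,256,264)])
print(env.camera_params('wrist')['mount'].round(3).tolist())
E
```

```text
180 [(222, np.int64(434), np.int64(382), np.int64(97)), (226, np.int64(431), np.int64(381), np.int64(96)), (230, np.int64(428), np.int64(380), np.int64(98)), (236, np.int64(487), np.int64(364), np.int64(222)), (243, np.int64(488), np.int64(362), np.int64(227)), (248, np.int64(488), np.int64(362), np.int64(231)), (256, np.int64(487), np.int64(361), np.int64(232)), (264, np.int64(485), np.int64(360), np.int64(232))]
200 [(222, np.int64(440), np.int64(367), np.int64(97)), (226, np.int64(489), np.int64(359), np.int64(215)), (230, np.int64(489), np.int64(359), np.int64(217)), (236, np.int64(490), np.int64(358), np.int64(223)), (243, np.int64(490), np.int64(357), np.int64(227)), (248, np.int64(490), np.int64(357), np.int64(230)), (256, np.int64(489), np.int64(356), np.int64(232)), (264, np.int64(486), np.int64(355), np.int64(231))]
220 [(222, np.int64(446), np.int64(353), np.int64(100)), (226, np.int64(491), np.int64(353), np.int64(215)), (230, np.int64(491), np.int64(353), np.int64(218)), (236, np.int64(492), np.int64(352), np.int64(223)), (243, np.int64(492), np.int64(352), np.int64(228)
[... 2097 characters left out ...]
(227)), (248, np.int64(501), np.int64(329), np.int64(230)), (256, np.int64(499), np.int64(328), np.int64(231)), (264, np.int64(497), np.int64(328), np.int64(233))]
325 [(222, np.int64(466), np.int64(266), np.int64(66)), (226, np.int64(504), np.int64(322), np.int64(215)), (230, np.int64(503), np.int64(322), np.int64(218)), (236, np.int64(503), np.int64(323), np.int64(222)), (243, np.int64(502), np.int64(324), np.int64(227)), (248, np.int64(502), np.int64(325), np.int64(230)), (256, np.int64(500), np.int64(324), np.int64(231)), (264, np.int64(499), np.int64(324), np.int64(233))]
[[0.001, -0.969, -0.247, 69.198], [1.0, 0.001, 0.001, 0.591], [-0.0, -0.247, 0.969, -188.033], [0.0, 0.0, 0.0, 1.0]]
```

```bash
python3 - <<'E'
from h import *
d=np.load('pics/w2.npz')['d'];W=wristW(d,env.state())
for v in range(196,224,2): print(v,[tuple(int(round(x)) for x in W[v,u]) for u in (246,250,254,258,262,265,268)])
E
```

```text
196 [(473, 342, 101), (474, 339, 101), (475, 336, 101), (476, 334, 101), (476, 331, 98), (469, 325, 68), (470, 322, 68)]
198 [(472, 341, 102), (472, 339, 102), (474, 336, 102), (474, 333, 100), (475, 330, 100), (468, 324, 69), (468, 321, 67)]
200 [(470, 341, 100), (471, 338, 101), (472, 335, 101), (473, 333, 100), (473, 329, 98), (466, 323, 67), (467, 321, 68)]
202 [(469, 340, 102), (470, 338, 102), (470, 335, 101), (471, 332, 101), (472, 329, 100), (464, 323, 68), (465, 320, 67)]
204 [(467, 340, 100), (468, 337, 102), (469, 334, 101), (470, 332, 102), (471, 328, 99), (463, 322, 69), (464, 320, 68)]
206 [(465, 339, 100), (467, 337, 102), (468, 334, 101), (468, 331, 99), (470, 328, 100), (461, 321, 68), (462, 319, 69)]
208 [(464, 339, 100), (465, 336, 101), (466, 333, 101), (467, 330, 101), (467, 327, 98), (460, 321, 68), (460, 318, 68)]
210 [(463, 338, 101), (464, 335, 101), (465, 333, 101), (466, 330, 101), (467, 327, 100), (457, 320, 67), (459, 318, 68)]
212 [(461, 338, 101), (472, 338, 132), (463, 332, 101), (464, 329, 101), (475, 331, 133), (456, 319, 67), (457, 317, 68)]
214 [(460, 337, 102), (472, 338, 136), (472, 335, 132), (473, 333, 132), (475, 331, 136), (454, 319, 68), (455, 316, 68)]
216 [(458, 336, 100), (472, 338, 140), (472, 335, 135), (473, 333, 135), (475, 331, 140), (452, 318, 68), (453, 315, 65)]
218 [(472, 340, 143), (473, 338, 144), (472, 335, 139), (473, 333, 140), (475, 331, 143), (476, 329, 143), (476, 327, 142)]
220 [(472, 340, 147), (473, 338, 147), (472, 335, 142), (473, 333, 143), (475, 331, 147), (476, 330, 147), (476, 328, 146)]
222 [(472, 340, 150), (473, 338, 150), (472, 335, 146), (473, 333, 146), (475, 331, 151), (476, 330, 150), (476, 328, 149)]
```

The finger seen at (258,212) ends around z≈132, higher than the nominal tip. The cap is untouched and still leaning, so I'll keep lowering in guarded steps.

Emit:
drive_tool(
  deltas="0 0 -0.02 0;0 0 0 0;0 0 0 0",
)

```text
t: 6.87
eef_pos: [462.5, 330.3, 110.5]
tcp_rot: [3.141, 0.0, 0.366]
ft_force: [0.0, 0.2, 0.4]
opening: 0.005
grip_force: 0.0
```

Emit:
drive_tool(
  deltas="0 0 -0.02 0;0 0 0 0;0 0 0 0",
)

```text
t: 7.12
eef_pos: [462.5, 330.3, 108.5]
tcp_rot: [3.141, 0.0, 0.366]
ft_force: [0.4, 0.2, -0.3]
opening: 0.006
grip_force: 0.0
```

Emit:
drive_tool(
  deltas="0 0 -0.02 0;0 0 0 0;0 0 0 0",
)

```text
t: 7.37
eef_pos: [462.5, 330.3, 106.5]
tcp_rot: [3.142, 0.0, 0.366]
ft_force: [-0.6, 0.4, -0.2]
opening: 0.005
grip_force: 0.0
```

```bash
python3 - <<'E'
from h import *
st=env.state();p,d=shot('wrist','w3',(210,170,330,260),6);W=wristW(d,st)
for v in range(196,224,3): print(v,[tuple(int(round(x)) for x in W[v,u]) for u in (240,246,250,254,258,262,265,268)])
E
```

```text
196 [(473, 346, 101), (474, 342, 101), (475, 340, 100), (476, 337, 101), (477, 334, 100), (477, 331, 96), (471, 325, 68), (472, 323, 68)]
199 [(471, 345, 101), (472, 342, 102), (473, 339, 102), (474, 336, 101), (475, 333, 100), (476, 331, 99), (469, 325, 70), (470, 322, 70)]
202 [(468, 345, 99), (470, 341, 101), (471, 338, 101), (472, 335, 101), (473, 333, 100), (474, 330, 99), (466, 324, 68), (467, 321, 68)]
205 [(466, 344, 101), (468, 340, 101), (469, 337, 100), (470, 335, 101), (470, 332, 99), (472, 329, 100), (464, 323, 69), (465, 320, 68)]
208 [(464, 343, 100), (466, 339, 100), (467, 337, 102), (468, 334, 101), (469, 331, 102), (470, 328, 100), (461, 322, 68), (462, 319, 69)]
211 [(462, 342, 102), (464, 338, 102), (472, 338, 124), (466, 333, 101), (466, 330, 100), (475, 331, 125), (458, 321, 67), (459, 318, 68)]
214 [(460, 342, 101), (461, 338, 101), (472, 338, 129), (472, 335, 125), (473, 333, 126), (475, 331, 130), (456, 320, 68), (457, 317, 68)]
217 [(458, 341, 101), (460, 337, 101), (472, 338, 134), (472, 335, 131), (473, 333, 131), (475, 331, 134), (475, 329, 134), (455, 316, 68)]
220 [(455, 340, 100), (472, 340, 140), (472, 338, 140), (472, 335, 136), (473, 333, 137), (475, 331, 141), (476, 330, 141), (476, 328, 140)]
223 [(453, 339, 99), (472, 340, 145), (472, 337, 145), (472, 335, 141), (473, 333, 141), (475, 331, 146), (475, 330, 145), (477, 328, 146)]
```

View pics/w3.png

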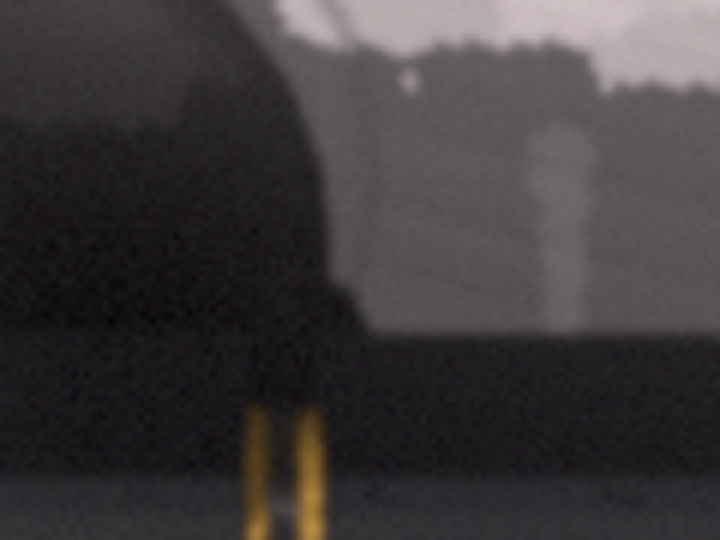

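The finger moves with the tool and its tip measures about TCP+18.5 mm, so contact is due near TCP z≈83. I'll go down to 89 and then creep.

Emit:
drive_tool(
  deltas="0 0 -0.04 0;0 0 -0.04 0;0 0 -0.04 0;0 0 -0.03 0;0 0 -0.02 0;0 0 0 0;0 0 0 0",
)

```text
t: 8.0
eef_pos: [462.6, 330.3, 89.5]
tcp_rot: [3.141, 0.0, 0.366]
ft_force: [-0.4, -0.4, 0.1]
opening: 0.004
grip_force: 0.0
```

Emit:
drive_tool(
  deltas="0 0 -0.01 0;0 0 0 0;0 0 0 0",
)

```text
t: 8.25
eef_pos: [462.6, 330.4, 88.8]
tcp_rot: [3.142, -0.0, 0.366]
ft_force: [0.1, -0.3, -0.1]
opening: 0.005
grip_force: 0.0
```

Emit:
drive_tool(
  deltas="0 0 -0.01 0;0 0 0 0;0 0 0 0",
)

```text
t: 8.5
eef_pos: [462.6, 330.3, 87.6]
tcp_rot: [3.142, 0.0, 0.366]
ft_force: [-0.9, 0.4, 0.4]
opening: 0.004
grip_force: 0.0
```

Emit:
drive_tool(
  deltas="0 0 -0.01 0;0 0 0 0;0 0 0 0",
)

```text
t: 8.75
eef_pos: [462.6, 330.3, 86.6]
tcp_rot: [3.141, 0.0, 0.366]
ft_force: [0.1, 0.9, 0.0]
opening: 0.004
grip_force: 0.0
```

Emit:
drive_tool(
  deltas="0 0 -0.01 0;0 0 0 0;0 0 0 0",
)

```text
t: 9.0
eef_pos: [462.5, 330.3, 85.6]
tcp_rot: [3.141, 0.0, 0.366]
ft_force: [-0.4, -0.2, -0.1]
opening: 0.009
grip_force: 0.0
```

Emit:
drive_tool(
  deltas="0 0 -0.01 0;0 0 0 0;0 0 0 0",
)

```text
t: 9.25
eef_pos: [462.5, 330.3, 84.6]
tcp_rot: [3.141, 0.0, 0.366]
ft_force: [-0.6, -0.7, 0.5]
opening: 0.004
grip_force: 0.0
```

Emit:
drive_tool(
  deltas="0 0 -0.01 0;0 0 0 0;0 0 0 0",
)

```text
t: 9.5
eef_pos: [462.6, 330.4, 83.7]
tcp_rot: [3.142, -0.0, 0.366]
ft_force: [0.8, 0.5, 0.7]
opening: 0.005
grip_force: 0.3
```

Emit:
drive_tool(
  deltas="0 0 -0.01 0;0 0 0 0;0 0 0 0",
)

```text
t: 9.75
eef_pos: [462.7, 330.3, 82.8]
tcp_rot: [3.141, -0.0, 0.366]
ft_force: [0.9, -1.8, 2.7]
opening: 0.005
grip_force: 1.3
```

Emit:
drive_tool(
  deltas="0 0 -0.01 0;0 0 0 0;0 0 0 0",
)

```text
t: 10.0
eef_pos: [462.8, 330.1, 81.9]
tcp_rot: [3.141, -0.0, 0.366]
ft_force: [1.2, -4.6, 5.9]
opening: 0.007
grip_force: 3.0
```

Emit:
drive_tool(
  deltas="0 0 -0.01 0;0 0 0 0;0 0 0 0",
)

```text
t: 10.25
eef_pos: [463.0, 329.8, 81.3]
tcp_rot: [3.141, -0.001, 0.366]
ft_force: [0.6, -6.9, 10.7]
opening: 0.009
grip_force: 5.6
```

Contact began near TCP z≈83.7, with some sideways force. I'll back off and re-measure the cap.

Emit:
drive_tool(
  deltas="0 0 0.03 0;0 0 0.1 0;0 0 0.1 0;0 0 0 0;0 0 0 0",
)

```text
t: 10.67
eef_pos: [462.8, 330.6, 104.4]
tcp_rot: [-3.141, -0.001, 0.366]
ft_force: [0.2, 0.3, -0.3]
opening: 0.004
grip_force: 0.0
```

```bash
cat >> h.py <<'E'
def cap(n,W,g,x,y,R=50):
    b=(np.hypot(W[...,0]-x,W[...,1]-y)<R)&(abs(W[...,2]-96)<9)&(g<80)
    Q=W[b]
    A=np.c_[Q[:,:2]-[x,y],np.ones(len(Q))]; w=np.hypot(*A[:,:2].T)<34
    f=np.linalg.lstsq(A[w],Q[w,2],rcond=None)[0]
    # silhouette circle: outermost points per direction, fit
    h=cv2.convexHull(Q[:,:2].astype(np.float32))[:,0]
    print(n,len(Q),'plane',f.round(3),'bbox',np.percentile(Q[:,:2],[.5,99.5],axis=0).round(1).tolist())
    return Q,h
E
python3 - <<'E'
from h import *
from scipy.optimize import least_squares
for s in('w3',None):
    st=env.state()
    if s: z=np.load('pics/w3.npz');p,d=z['p'],z['d'];st=dict(st,eef_pos=np.array([462.5,330.3,106.5]))
    else: p,d=shot('wrist','w4'); print(st['eef_pos'])
    W=wristW(d,st);W[d==0]=0
    Q,h=cap('B',W,p.max(2),451,363)
    # radius fit only on visible far side (x larger / both y)
    hh=h[(h[:,0]>450)]
    r=least_squares(lambda q:np.hypot(hh[:,0]-q[0],hh[:,1]-q[1])-42,[451,363],loss='soft_l1');print(r.x.round(1),np.abs(r.fun).mean())
E
```

```text
B 6369 plane [ 3.0000e-02 -8.3000e-02  9.8621e+01] bbox [[422.8, 329.4], [493.4, 402.6]]
[451.8 363.2] 1.1152146757562522
[462.78838248 330.64363967 104.44612465]
B 6354 plane [ 2.6000e-02 -8.4000e-02  9.8636e+01] bbox [[423.3, 330.1], [493.7, 402.7]]
[451.9 363.6] 1.0068782156756033
```

The cap is back in the same leaning pose (centre 452,363). I'll press once more and measure its lean while pressed.

Emit:
drive_tool(
  deltas="0 0 -0.06 0;0 0 -0.06 0;0 0 -0.05 0;0 0 -0.02 0;0 0 -0.01 0;0 0 -0.01 0;0 0 -0.01 0;0 0 0 0;0 0 0 0",
)

```text
t: 11.47
eef_pos: [462.6, 330.0, 82.0]
tcp_rot: [3.141, 0.0, 0.366]
ft_force: [-0.9, -3.3, 5.6]
opening: 0.005
grip_force: 2.6
```

```bash
python3 - <<'E'
from h import *
st=env.state(); p,d=shot('wrist','w5'); print(st['eef_pos'],st['ft_force'])
W=wristW(d,st);W[d==0]=0
cap('B',W,p.max(2),451,363)
E
```

```text
[462.59223666 330.02220808  81.98341606] [-0.90871807 -3.27656465  5.58315129]
B 7163 plane [ 1.0000e-03 -1.9000e-02  9.9334e+01] bbox [[427.0, 331.7], [493.9, 402.7]]
```

Rocking is confirmed: the lean went from 0.088 to 0.019 under about 5 N. Next I lift, move to the outside on the −y side, and lower the tip to about z=89.5, just above the ring rim.

Emit:
drive_tool(
  deltas="0 0 0.05 0;0 0 0.1 0;0 0 0.1 0;0.05 -0.13 0 0;0.06 -0.13 0 0;0 0 -0.15 0;0 0 -0.15 0;0 0 -0.05 0;0 0 0 0;0 0 0 0",
)

```text
t: 12.35
eef_pos: [473.8, 304.2, 72.1]
tcp_rot: [3.142, -0.0, 0.366]
ft_force: [-0.5, -0.3, -0.2]
opening: 0.005
grip_force: 0.0
```

Emit:
drive_tool(
  deltas="-0.012 0.033 0 0;-0.012 0.033 0 0;0 0 0 0;0 0 0 0",
)

```text
t: 12.68
eef_pos: [471.1, 311.4, 72.1]
tcp_rot: [3.142, -0.001, 0.366]
ft_force: [0.7, -0.1, 0.8]
opening: -0.001
grip_force: 0.0
```

Emit:
drive_tool(
  deltas="-0.004 0.01 0 0;0 0 0 0;-0.003 0.009 0 0;0 0 0 0;0 0 0 0",
)

```text
t: 13.1
eef_pos: [470.5, 312.8, 71.6]
tcp_rot: [3.141, 0.0, 0.366]
ft_force: [0.0, 0.6, 0.5]
opening: 0.004
grip_force: 0.0
```

Emit:
drive_tool(
  deltas="-0.004 0.01 0 0;0 0 0 0;0 0 0 0",
)

```text
t: 13.35
eef_pos: [470.1, 313.9, 71.6]
tcp_rot: [3.141, 0.0, 0.366]
ft_force: [1.2, -0.6, 0.1]
opening: 0.004
grip_force: 0.0
```

Emit:
drive_tool(
  deltas="-0.003 0.009 0 0;0 0 0 0;0 0 0 0",
)

```text
t: 13.6
eef_pos: [469.8, 314.8, 71.7]
tcp_rot: [3.142, -0.0, 0.366]
ft_force: [0.4, -0.7, 1.2]
opening: 0.005
grip_force: 0.0
```

Emit:
drive_tool(
  deltas="-0.004 0.01 0 0;0 0 0 0;0 0 0 0",
)

```text
t: 13.85
eef_pos: [469.4, 315.8, 71.7]
tcp_rot: [3.141, -0.0, 0.366]
ft_force: [-0.3, 0.2, -0.1]
opening: 0.001
grip_force: 0.0
```

Emit:
drive_tool(
  deltas="-0.007 0.019 0 0;0 0 0 0;0 0 0 0",
)

```text
t: 14.1
eef_pos: [468.6, 317.8, 71.6]
tcp_rot: [3.142, 0.0, 0.366]
ft_force: [0.1, -0.4, 0.3]
opening: 0.006
grip_force: 0.0
```

Emit:
drive_tool(
  deltas="-0.004 0.01 0 0;0 0 0 0;0 0 0 0",
)

```text
t: 14.35
eef_pos: [468.3, 318.7, 71.7]
tcp_rot: [3.141, -0.0, 0.366]
ft_force: [-0.5, -0.8, -0.0]
opening: 0.003
grip_force: 0.0
```

Emit:
drive_tool(
  deltas="-0.004 0.01 0 0;0 0 0 0;0 0 0 0",
)

```text
t: 14.6
eef_pos: [467.9, 319.7, 71.7]
tcp_rot: [3.141, 0.0, 0.366]
ft_force: [-0.3, 0.3, 0.4]
opening: 0.004
grip_force: 0.0
```

Emit:
drive_tool(
  deltas="-0.003 0.01 0 0;0 0 0 0;0 0 0 0",
)

```text
t: 14.85
eef_pos: [467.6, 320.7, 71.7]
tcp_rot: [3.141, 0.0, 0.366]
ft_force: [-0.4, -0.4, 0.7]
opening: 0.004
grip_force: 0.1
```

Emit:
drive_tool(
  deltas="-0.004 0.01 0 0;0 0 0 0;0 0 0 0",
)

```text
t: 15.1
eef_pos: [467.2, 321.6, 71.7]
tcp_rot: [3.141, -0.0, 0.366]
ft_force: [0.1, -1.1, 0.1]
opening: 0.003
grip_force: 0.5
```

Contact shows at TCP y≈321. I'll continue the push in 1 mm steps.

Emit:
drive_tool(
  deltas="-0.004 0.01 0 0;0 0 0 0;0 0 0 0",
)

```text
t: 15.35
eef_pos: [466.7, 322.7, 71.6]
tcp_rot: [3.142, 0.0, 0.366]
ft_force: [0.1, -1.2, -0.9]
opening: 0.006
grip_force: 0.4
```

Emit:
drive_tool(
  deltas="-0.003 0.01 0 0;0 0 0 0;0 0 0 0",
)

```text
t: 15.6
eef_pos: [466.4, 323.8, 71.7]
tcp_rot: [-3.142, -0.0, 0.366]
ft_force: [0.0, -0.2, -0.5]
opening: 0.004
grip_force: 0.0
```

Emit:
drive_tool(
  deltas="-0.004 0.01 0 0;0 0 0 0;0 0 0 0",
)

```text
t: 15.85
eef_pos: [466.0, 324.6, 71.6]
tcp_rot: [3.141, 0.0, 0.366]
ft_force: [0.5, -1.4, -0.2]
opening: 0.005
grip_force: 0.5
```

```bash
python3 - <<'E'
from h import *
st=env.state(); p,d=shot('wrist','w6'); print(st['eef_pos'],st['ft_force'])
W=wristW(d,st);W[d==0]=0
cap('B',W,p.max(2),451,363)
E
```

```text
[466.03103993 324.64368318  71.61667824] [ 0.46571798 -1.4376643  -0.22369408]
B 7802 plane [-2.0000e-03  2.0000e-03  9.5053e+01] bbox [[426.3, 325.7], [492.5, 406.3]]
```

The cap is now level at top z=95.05, the same as the others, so it is seated. I'll back off, lift, and press on the formerly high side.

Emit:
drive_tool(
  deltas="0.05 -0.14 0 0;0 0 0.2 0;0 0 0.15 0;-0.06 0.14 0 0;-0.05 0.14 0 0;0 0 -0.12 0;0 0 -0.12 0;0 0 0 0;0 0 0 0",
)

```text
t: 16.65
eef_pos: [459.9, 338.6, 82.5]
tcp_rot: [3.141, 0.001, 0.366]
ft_force: [0.7, -1.0, 0.4]
opening: 0.007
grip_force: 0.0
```

Emit:
drive_tool(
  deltas="0 0 -0.02 0;0 0 0 0;0 0 0 0",
)

```text
t: 16.9
eef_pos: [460.3, 338.6, 81.1]
tcp_rot: [-3.142, -0.001, 0.366]
ft_force: [-1.1, 0.2, -0.4]
opening: 0.002
grip_force: 0.0
```

Emit:
drive_tool(
  deltas="0 0 -0.02 0;0 0 0 0;0 0 0 0",
)

```text
t: 17.15
eef_pos: [460.1, 338.6, 78.7]
tcp_rot: [3.142, -0.0, 0.366]
ft_force: [0.7, 0.1, -0.2]
opening: 0.001
grip_force: 0.0
```

Emit:
drive_tool(
  deltas="0 0 -0.01 0;0 0 0 0;0 0 0 0",
)

```text
t: 17.4
eef_pos: [460.1, 338.6, 77.6]
tcp_rot: [3.141, 0.0, 0.366]
ft_force: [0.1, 0.5, 0.5]
opening: 0.005
grip_force: 0.0
```

Emit:
drive_tool(
  deltas="0 0 -0.01 0;0 0 0 0;0 0 0 0",
)

```text
t: 17.65
eef_pos: [460.2, 338.7, 77.4]
tcp_rot: [3.142, -0.001, 0.366]
ft_force: [-2.0, -0.8, 8.1]
opening: 0.007
grip_force: 4.0
```

It's firm: 8 N within half a millimetre. I'll hold briefly, then lift clear and check.

Emit:
drive_tool(
  deltas="0 0 -0.005 0;0 0 0 0;0 0 0 0;0 0 0 0",
)

```text
t: 17.98
eef_pos: [460.2, 338.7, 77.3]
tcp_rot: [3.142, -0.001, 0.366]
ft_force: [-2.3, -2.1, 14.0]
opening: 0.005
grip_force: 6.7
```

Emit:
drive_tool(
  deltas="0 0 0.1 0;0 0 0.3 0;0 0 0.3 0;0 0 0.3 0;0 0 0.3 0;0 -0.3 0.3 0;0 -0.3 0 0;0 -0.3 0 0;0 0 0 0;0 0 0 0",
)

```text
t: 18.82
eef_pos: [460.2, 248.2, 236.4]
tcp_rot: [3.142, -0.001, 0.364]
ft_force: [0.8, 0.5, 0.1]
opening: 0.004
grip_force: 0.0
```

```bash
python3 - <<'E'
from h import *
st=env.state(); p,d=shot('wrist','w7',None,1.5); print(st['eef_pos'],st['ft_force'])
W=wristW(d,st);W[d==0]=0;g=p.max(2)
for n,x,y in (('B',450,368),('A',602,295)): cap(n,W,g,x,y)
E
```

```text
[460.23836187 248.21221928 236.39731811] [0.80824421 0.5197583  0.07550715]
B 3095 plane [3.0000e-03 1.0000e-03 9.5036e+01] bbox [[415.1, 327.8], [490.3, 402.4]]
A 4459 plane [ 3.0000e-03 -0.0000e+00  9.5098e+01] bbox [[564.9, 256.4], [641.4, 332.2]]
```

View pics/w7.png

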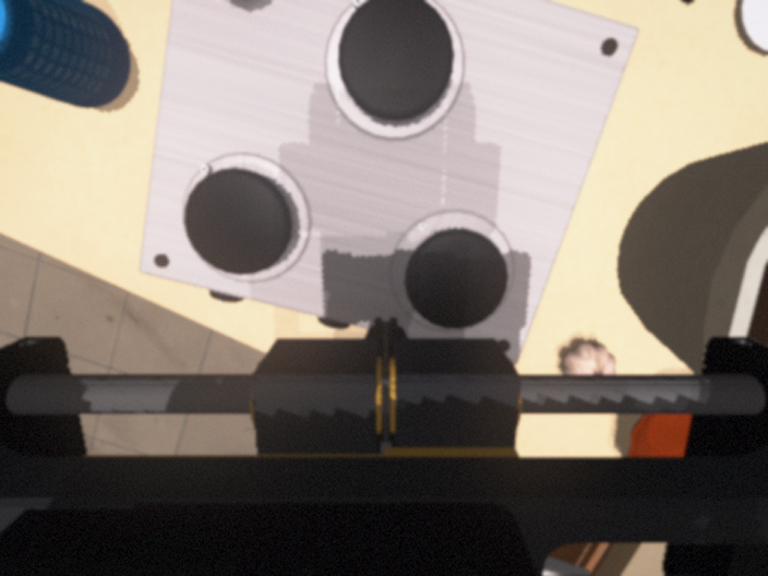

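All three caps sit level. The mended one is at (240,220), with its top at z=95.0 like the others. The robot is clear and nothing else was touched.

```bash
python3 -c "
from cell import env
print(env.job_done())"
```

```text
the job is handed in; nothing more can be done
None
```

The front-left cap was the one that rocked; I pushed it flush into its seat and let go, it held firm under a 14 N press from above, and the job is handed in. I pressed only that cap, because camera depth had already shown the other two level.

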